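Fetch the drying caddy out of the deep box with the hook rod

TASK

Take the hook rod from its fork stand, reach down into the tall narrow drying box with it, catch the parts caddy under its cross bar, pull it up out of the spring catches and hang it by that bar in the notches of the low open cradle. Then hang the rod back in its stand. Work gently and by feel: do not jab the caddy or strain it against the box, touch it only with the rod, and leave everything else on the bench where it is.

Things in the scene. Friction and masses are not known exactly. Their poses are not given: they have to be found in the camera images.
- rod: Telescopic hook rod, upright. Square wooden handle 28 x 28 mm, 60 mm tall; origin: centre of the handle's underside, z up. Below it a steel rod, 8 mm dia down to 65 mm below the origin, then 7 mm, ending in a hook. How far it is pulled out differs every time and is NOT measured: the hook's underside is 95 to 125 mm below the origin. The length holds up to about 30 N.
- rod_grip (a point): Point on the rod handle's axis, 37 mm above its underside, good to grip. The hook at the rod's foot points along the rod's +x: a flat floor 4 mm thick, 12 mm wide (y), from x = -3.5 to +20.5 mm, and at x = 17.5 to 20.5 mm a lip rising 9 mm above the floor; the throat between rod and lip is 14 mm clear.
- stand_seat (a point): Where the rod's origin lies when it hangs in the stand: on the fork's top face, 145 mm above the bench. The handle rests on the prongs between two 6 mm high side strips 35 mm apart, the rod in the slot, its hook pointing the way the slot opens. Lift over 6 mm, then out towards the stand's +x (the hook does not pass upward through the slot).
- stand: Fixed grey stand with a steel two-prong fork on top; origin: centre underneath, on the bench. The prongs run along the stand's x with a 16 mm slot, open towards +x, ending at x = +20 mm; the column is at x = -36 to -52 mm; the base reaches x = +45 mm and is 12 mm thick.
- drybox: Fixed tall plywood drying box, 96 (x) x 94 (y) mm, 145 mm tall, open on top, 6 mm walls; origin: centre underneath. V notches on its two y walls carry the caddy's bar ends, the bar along the box's y, 72 mm above the bench. Sprung catches sit over the bar ends on both sides; lifting the bar out of them takes roughly 5 to 10 N on top of its weight.
- drybox_mouth (a point): Centre of the drying box's open top, level with its rim, 145 mm above the bench.
- caddy: Loose aluminium caddy, 0.18 to 0.29 kg: deck 68 (x) x 56 (y) x 7 mm, origin: centre of its underside, z up. A steel cross bar (see caddy_bar) runs along y over the middle on two 3 mm plates at y = +-26.5 mm. Four white nose cones (15 mm dia, 24 mm tall) stand on the deck at x = +-20, y = +-18.5 mm; the 22 mm wide lane between them along x is free.
- caddy_bar (a point): Centre of the caddy's cross bar, 7 mm dia, 76 mm long along the caddy's y, 30.5 mm above the caddy's underside. Between the bar and the deck below it 20 mm are clear.
- cradle: Fixed wooden cradle, base 120 x 110 mm, 8 mm thick, origin centre underneath; two posts at y = +-37.5 mm with open V notches 12 mm wide (y from 31.5 to 43.5 mm); the notches' mouths are about 30 mm wide.
- cradle_seat (a point): Where the centre of the caddy's bar lies when seated in both notches, bar along the cradle's y, 62 mm above the bench.
- paint_a: Bystander: small paint jar; leave it.
- paint_b: Bystander: small paint jar; leave it.
- pot: Bystander: clear cup; leave it.
- tape: Bystander: roll of tape, lying; leave it.
- driver: Bystander: screwdriver, lying; leave it.

How it is judged:
By the outcome, as a careful person would: the job done as asked, in the order asked, and still so for the second after the job is handed in, with the robot touching nothing.
It also fails if it takes over 72 s, if anything falls off the work surface, if the arm or the gripper's body presses on something with over 40 N, if the wrist force passes 120 N, or if a joint passes its speed limit or range.

ROBOT

A 6-joint arm with a two-finger parallel gripper is mounted at the origin on the work surface. World frame = base frame: x ahead of the robot, y to its left, z up, the work surface at z = 0. Lengths are in mm, angles in rad, forces in N, time in s.
With the tool pointing down it reaches from about 350 to 725 mm from the base axis. Payload 6 kg.
Tool frame: the origin (TCP) lies midway between the tips of the shut fingers; the grasp point (between the pads) lies 19 mm behind it (robot.tcp_to_grasp is the z of the grasp point in the tool frame, in mm); z points along the fingers, y is the line along which they close (so a half turn about z gives the same grasp; the last joint's range is limited). The gripper opens to 85 mm and grips with 20 to 120 N. Pads are 22 mm wide; open, the fingers measure 114 mm over their backs; the gripper's body (76 mm by 85 mm) begins 54 mm behind the grasp point. The pads swing forward as they close: fully open they stand 13 mm farther back than shut.
Start: joints at [1.502, 0.04, 0.085, 0, -1.615, -0.334], TCP at [235.17, 551.968, 231.261] pointing down, gripper open.
Joint ranges: [-2.56, 2.56], [-1.29, 2.01], [-1.08, 1.49], [-3.29, 1.98], [-2.81, -0.18], [-2.99, 2.99]. Speed limits (rad/s): [2.57, 2.57, 3.01, 3.14, 3.14, 3.14].

INTERFACE

Orientations are given as [roll, pitch, yaw] about the fixed x, y, z axes, in that order (R = Rz(yaw) Ry(pitch) Rx(roll)).
In Python, from plant import robot, fingers, vision, telemetry gives the robot as it stands. Calls block until the motion is done:
- robot.move_to(position, orientation): joint-space move of the TCP to a pose.
- robot.move_straight(position, max_speed=150, attitude=None, until_force=None): straight line of the TCP; attitude=None keeps the orientation; max_speed is the mean speed in mm/s. With until_force (N) it stops when the force on the tool has changed by that much, and returns True; else False.
- robot.move_joints(angles): joint-space move.
- fingers.open_jaws() and fingers.clamp(): open the fingers fully, or close them until they stop; the grip force is fixed at half the most.
- robot.hold(seconds).
- robot.solve_ik(position, orientation): joint angles nearest the present ones, or None.
- vision.read_camera(name): name is "side" or "top"; returns a dict with "image" (420x560x3 uint8, blue, green, red), "range_z" (420x560 float32, mm along the optical axis (not along the pixel's ray), 0 where there is no reading), "mtx" (3x3 intrinsics, pixels), "rvec" (rotation vector, rad) and "tvec" (3), from world to camera coordinates, as OpenCV has them. Camera axes: x right, y down, z forward; pixel columns grow to the right and rows downward; lengths in mm; the calibration is good to about 2 mm. A picture is of the moment at which its call begins.
A pose or a line that the arm cannot do raises robot.IKError and nothing moves.
- robot.job_done(): hands the job in; it is judged then, once.
Readings, each from a call of its own:
- telemetry.read_time(): time.
- telemetry.read_q(): joint angles.
- telemetry.read_joint_vel(): joint speeds.
- telemetry.read_joint_efforts(): joint torques, N m.
- telemetry.read_tool_pos(): TCP position.
- telemetry.read_orientation(): TCP orientation.
- telemetry.read_wrist_force(): force on the tool from outside, world axes, zero at the start.
- telemetry.read_moment(): the same for the moment, N m.
- telemetry.read_opening(): opening from 0.0 (shut) to 1.0 (fully open).
- telemetry.read_gripper_force(): force on a finger pad.
Only numpy, scipy, OpenCV 4.12 (cv2) and the standard library are available. Lean on these libraries where they do the work, as an engineer would, in place of code of your own. Each camera call takes 0.05 s, during which the arm holds its last target. There are 200 camera calls.

## Working session

There is one attempt and no reset: what is moved stays moved. The work goes in short steps, each a Python script; the robot and the scene stay as the last script left them, time stands still between calls to the robot, and variables do not carry over. Pictures are saved under pics/ and viewed, at most 10 in all, crops included, and the job is handed in when it is done.

```bash
ls; mkdir -p pics; python3 - <<'E'
from plant import robot,vision,telemetry
import cv2,numpy as np
for n in("top","side"):
    c=vision.read_camera(n); cv2.imwrite(f"pics/{n}0.png",c["image"]); np.savez(f"{n}0.npz",**c)
    R=cv2.Rodrigues(c["rvec"])[0]; print(n,c["mtx"].tolist(),(-R.T@c["tvec"].ravel()).round(),R.round(2).tolist())
print(telemetry.read_time(),telemetry.read_orientation(),robot.tcp_to_grasp)
E
```

```text
pics
top [[513.4653879775556, 0.0, 275.0540310171756], [0.0, 513.4653879775556, 206.1819530862904], [0.0, 0.0, 1.0]] [ 317.    7. 1309.] [[0.03, -1.0, 0.01], [-0.97, -0.03, -0.22], [0.22, -0.0, -0.98]]
side [[418.42617016976675, 0.0, 277.7563972750411], [0.0, 418.42617016976675, 210.77118683709273], [0.0, 0.0, 1.0]] [242. 582. 770.] [[-0.86, -0.51, 0.01], [-0.36, 0.6, -0.71], [0.36, -0.62, -0.7]]
0.1 [ 3.13995452e+00 -1.82676630e-04 -4.02783896e-01] -18.700000000000003
```

View pics/top0.png

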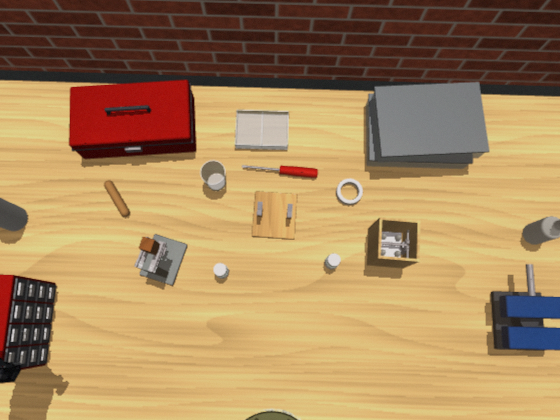

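View pics/side0.png

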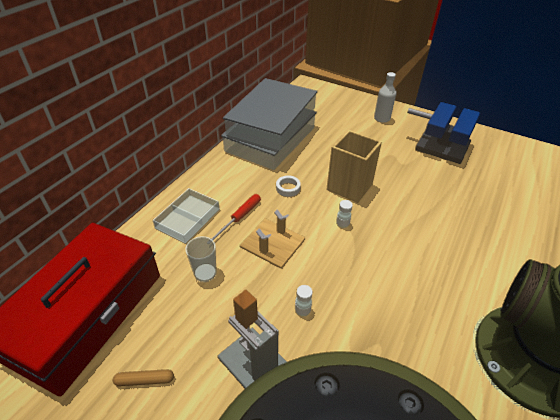

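The top view shows the stand with the brown handle at about (150,243), the cradle at (275,215) and the box at (393,243). The jars are at (220,270) and (333,261), and the cup at (214,177). The side view shows the hook pointing away from the column. Next I'll build a point cloud.

```bash
cat > h.py <<'E'
import cv2,numpy as np
def cloud(c):
    z=c["range_z"]; v,u=np.nonzero(z>0); d=z[v,u]; K=c["mtx"]; R=cv2.Rodrigues(c["rvec"])[0]
    P=np.stack([(u-K[0,2])/K[0,0]*d,(v-K[1,2])/K[1,1]*d,d],1)-c["tvec"].ravel()
    return P@R, c["image"][v,u].astype(int), u, v   # world
def rect(Q):
    (c,s,a)=cv2.minAreaRect(Q[:,:2].astype(np.float32)); return np.round(c,1),np.round(s,1),round(a,1),len(Q)
E
python3 - <<'E'
from h import *
for n in("top","side"):
    P,C,u,v=cloud(np.load(n+"0.npz")); x,y,z=P.T; b,g,r=C.T
    print(n)
    def box(u0,u1,v0,v1):
        # world-region from top pixel boxes, rough
        return
    reg=lambda cx,cy,w:(abs(x-cx)<w)&(abs(y-cy)<w)
    if n=="top":
        for nm,(a,e) in dict(stand=(160,258),cradle=(275,230),box=(393,250)).items():
            k=np.argmin((u-a)**2+(v-e)**2); print(nm,P[k].round())
        bench=P[(abs(z)<15)&(u>225)&(u<255)&(v>280)&(v<340)]; print('bench z',bench[:,2].mean())
    # box rim
    m=(y<-180)&(y>-420)&(x>330)&(x<620)&(z>141)&(z<150); print('rim',rect(P[m]),np.median(P[m,2]))
    m=(y>130)&(y<400)&(x>330)&(x<560)
    for lo,hi in((5,18),(130,149),(149,157),(190,215)):
        k=m&(z>lo)&(z<hi); 
        if k.sum()>5: print('stand',lo,hi,rect(P[k]),np.median(P[k],0).round(1))
    m=(abs(y)<100)&(x>340)&(x<560)
    for lo,hi in((4.5,12),(40,90),(60,90)):
        k=m&(z>lo)&(z<hi)
        if k.sum()>5: print('cradle',lo,hi,rect(P[k]),P[k,2].max())
E
```

```text
top
stand [453. 265. 143.]
cradle [550.   5.   2.]
box [ 500. -288.   51.]
bench z 0.14571962666970584
rim (array([ 512.3, -280.6]), array([96. , 97.1]), 87.0, 435) 145.25121132122305
stand 5 18 (array([445.1, 262.8]), array([267.4, 225.9]), 89.1, 1257) [461.4 268.6  11.2]
stand 130 149 (array([459.9, 287.1]), array([51.2, 71.8]), 73.6, 325) [444.5 284.8 145.1]
stand 149 157 (array([459.7, 286.8]), array([44.3, 70.5]), 72.0, 104) [454.7 274.3 151. ]
stand 190 215 (array([475.2, 282.9]), array([28.9, 27.8]), 77.7, 184) [474.4 281.6 204.7]
cradle 4.5 12 (array([450.,   0.]), array([219.9, 198.2]), 0.0, 710) 11.990306318972735
side
rim (array([ 512.6, -278.4]), array([100.4,  97.3]), 87.2, 313) 144.4998528553399
stand 5 18 (array([461.5, 253.4]), array([248.7,  97.7]), 63.8, 1113) [485.4 304.2  12. ]
stand 130 149 (array([458.8, 288.5]), array([51.2, 73.1]), 72.4, 698) [441.  299.7 144.5]
stand 149 157 (array([458.6, 289.3]), array([43.9, 72.6]), 73.9, 234) [459.2 299.1 151.2]
stand 190 215 (array([474.7, 284.8]), array([28.6, 28.9]), 73.1, 367) [471.9 288.1 204.4]
cradle 4.5 12 (array([476.1, -18.1]), array([220.6, 108. ]), 24.4, 471) 11.699462098002217
```

```bash
python3 - <<'E'
from h import *
T=np.load("top0.npz"); I=T["image"]
a=cv2.resize(I[205:280,355:430],(400,400),interpolation=cv2.INTER_CUBIC); b=cv2.resize(I[180:255,240:315],(400,400),interpolation=cv2.INTER_CUBIC)
cv2.imwrite("pics/crop1.png",np.hstack([a,b]))
for n in("top","side"):
    P,C,u,v=cloud(np.load(n+"0.npz")); x,y,z=P.T
    m=(abs(y-0)<80)&(x>500)&(x<660)
    for lo,hi in((5,12),(45,90)):
        k=m&(z>lo)&(z<hi)
        if lo==45:
            for s in(y>np.median(y[k]),y<np.median(y[k])): print(n,'post',rect(P[k&s]),z[k&s].max())
        lab=rect(P[k]); print(n,'cradle',lo,lab)
    # caddy inside box
    m=(abs(x-512)<40)&(abs(y+280)<40)
    for lo,hi in((65,82),(40,54)):
        k=m&(z>lo)&(z<hi); print(n,'caddy',lo,rect(P[k]) if k.sum()>4 else 0)
    k=m&(z>68)&(z<79)
    if n=="top": print(np.c_[P[k],u[k],v[k]].round(0)[::3].tolist())
E
```

```text
top cradle 5 (array([5.798e+02, 2.000e-01]), array([156.6, 159.4]), 89.3, 1482)
top post (array([591.6,  44.7]), array([12. , 33.5]), 86.0, 69) 78.81865102282866
top post (array([588.2, -30.1]), array([11.9, 35.3]), 86.7, 69) 75.25780231979942
top cradle 45 (array([590.3,   7.3]), array([86.9, 35.3]), 86.8, 138)
top caddy 65 (array([ 515.2, -287.4]), array([65.4, 73.6]), 89.6, 188)
top caddy 40 (array([ 516.6, -287.7]), array([67.9, 62.4]), 2.2, 327)
[[551.0, -310.0, 76.0, 404.0, 228.0], [547.0, -317.0, 75.0, 407.0, 230.0], [534.0, -257.0, 69.0, 382.0, 235.0], [534.0, -267.0, 70.0, 386.0, 235.0], [532.0, -294.0, 70.0, 397.0, 236.0], [530.0, -294.0, 68.0, 397.0, 237.0], [530.0, -304.0, 69.0, 401.0, 237.0], [527.0, -301.0, 71.0, 400.0, 238.0], [520.0, -255.0, 76.0, 382.0, 240.0], [519.0, -256.0, 71.0, 382.0, 241.0], [515.0, -258.0, 77.0, 383.0, 242.0], [516.0, -265.0, 75.0, 386.0, 242.0], [517.0, -306.0, 76.0, 403.0, 242.0], [514.0, -259.0, 72.0, 383.0, 243.0], [513.0, -265.0, 76.0, 386.0, 243.0], [514.0, -273.0, 74.0, 389.0, 243.0], [513.0, -279.0, 77.0, 392.0, 243.0], [514.0, -289.0,
[... 622 characters left out ...]
-305.0, 69.0, 402.0, 247.0], [502.0, -311.0, 76.0, 405.0, 248.0], [500.0, -320.0, 78.0, 409.0, 249.0], [494.0, -258.0, 71.0, 383.0, 251.0], [492.0, -261.0, 69.0, 384.0, 252.0], [493.0, -320.0, 77.0, 409.0, 252.0], [490.0, -300.0, 71.0, 400.0, 253.0], [488.0, -300.0, 69.0, 400.0, 254.0], [483.0, -320.0, 77.0, 409.0, 256.0], [478.0, -320.0, 76.0, 409.0, 258.0]]
side cradle 5 (array([590.,  10.]), array([111.2, 121.2]), 87.4, 1466)
side post (array([590.1,  47.8]), array([12.6, 32.8]), 83.3, 104) 74.348436008201
side post (array([589.4,   1.9]), array([74.6, 35.5]), 90.0, 104) 73.5959826579122
side cradle 45 (array([590.6,   9.8]), array([89.4, 35.7]), 88.1, 209)
side caddy 65 0
side caddy 40 0
```

View pics/crop1.png

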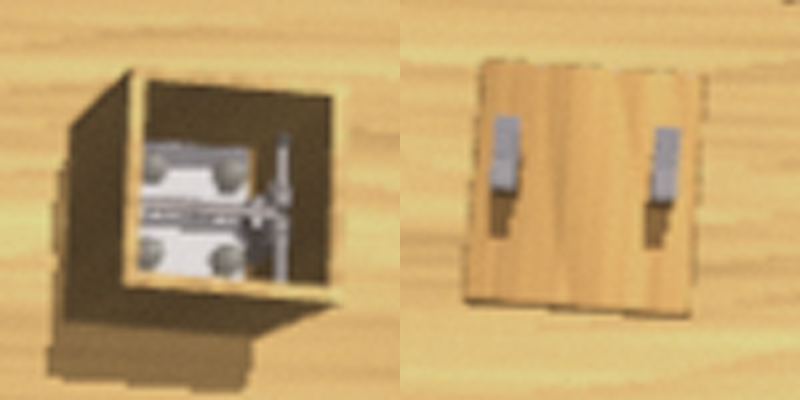

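The left crop shows the bar running along world y across the box middle, (140–280, 210) in crop pixels. The right crop shows the two cradle posts at (505,155) and (665,165). The measured sizes match what was given: rim 96 mm at z 145, handle 28 mm at z 204.5, posts 75 mm apart. Next I'll grip the rod, lift it out of the fork and touch the bench lightly to find its length.

```bash
cat >> h.py <<'E'
import json
from math import pi,cos,sin
SY=-0.288; SEAT=np.array([475.,283.8]); BY=-0.050
SX=np.array([cos(SY),sin(SY)])
E
python3 - <<'E'
from h import *
from plant import robot,fingers,telemetry as t
for q in(SY,SY+pi/2,SY-pi/2):
    for p in([475,283.8,163.3],[485,-280,330],[485,-280,165],[580,9,300],[580,9,165]):
        yaw=q if p[1]>200 else q-SY+BY
        s=robot.solve_ik(p,[pi,0,yaw]); print(round(q,2),p,None if s is None else np.round(s,2))
E
```

```text
-0.29 [475, 283.8, 163.3] [ 0.9  -0.08 -0.16  0.   -1.49  0.38]
-0.29 [485, -280, 330] [-0.17 -0.03  0.19  0.   -1.8   1.69]
-0.29 [485, -280, 165] [-0.17 -0.06 -0.14  0.   -1.5   1.69]
-0.29 [580, 9, 300] [ 0.36  0.01  0.18  0.   -1.74  1.16]
-0.29 [580, 9, 165] [ 0.36 -0.01 -0.09  0.   -1.49  1.16]
1.28 [475, 283.8, 163.3] [ 0.9  -0.08 -0.16  0.   -1.49  1.95]
1.28 [485, -280, 330] None
1.28 [485, -280, 165] None
1.28 [580, 9, 300] [ 0.36  0.01  0.18  0.   -1.74  2.73]
1.28 [580, 9, 165] [ 0.36 -0.01 -0.09  0.   -1.49  2.73]
-1.86 [475, 283.8, 163.3] [ 0.9  -0.08 -0.16  0.   -1.49 -1.19]
-1.86 [485, -280, 330] [-0.17 -0.03  0.19  0.   -1.8   0.12]
-1.86 [485, -280, 165] [-0.17 -0.06 -0.14  0.   -1.5   0.12]
-1.86 [580, 9, 300] [ 0.36  0.01  0.18  0.   -1.74 -0.41]
-1.86 [580, 9, 165] [ 0.36 -0.01 -0.09  0.   -1.49 -0.41]
```

```bash
python3 - <<'E'
from h import *
from plant import robot,fingers,telemetry as t
G=163.3; o=[pi,0,SY-pi/2]
robot.move_to([*SEAT,250],o)
robot.move_straight([*SEAT,G],100)
fingers.clamp(); print('open',t.read_opening(),t.read_gripper_force(),t.read_wrist_force(),t.read_tool_pos())
robot.move_straight([*SEAT,G+13],40); print(t.read_wrist_force(),t.read_moment())
p=SEAT+85*SX
robot.move_straight([*p,G+13],100)
f0=t.read_wrist_force()
h=robot.move_straight([*p,G-145+93],25,until_force=2.0)
z=t.read_tool_pos(); print(h,z,t.read_wrist_force()-f0,'L(tcp->hook underside)~',z[2])
robot.move_straight([*p,z[2]+10],60)
from plant import vision
c=vision.read_camera("side"); np.savez("side1.npz",**c); cv2.imwrite("pics/side1.png",c["image"]); print(t.read_time())
E
```

```text
open 0.3233358938094991 59.26237642765045 [ 1.20534286 -0.04881229  1.23145533] [475.12758613 283.87366107 163.62537108]
[ 0.28941573 -0.44918993 -1.78078778] [-0.02376541  0.01653251 -0.02398666]
True [556.56515411 259.60722098 120.9561838 ] [0.81837017 0.19790167 5.14423456] L(tcp->hook underside)~ 120.95618380337126
6.8333
```

```bash
python3 - <<'E'
from h import *
c=dict(np.load("side1.npz")); K=c["mtx"]
p=cv2.projectPoints(np.array([[556.5,259.6,70.]]),c["rvec"],c["tvec"],K,None)[0].ravel().astype(int); print(p)
I=c["image"][max(0,p[1]-80):p[1]+70,max(0,p[0]-100):p[0]+100]
cv2.imwrite("pics/c2.png",cv2.resize(I,None,fx=4,fy=4,interpolation=cv2.INTER_CUBIC))
E
```

```text
[219 310]
```

View pics/c2.png

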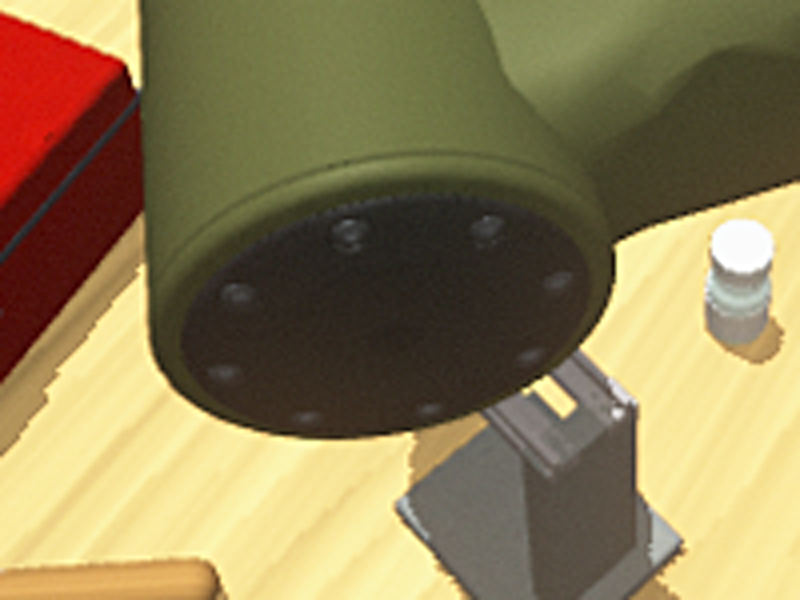

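The arm hides the hook here, and the stand with its empty fork is at about (570,410). The touch put the hook's underside 121 mm below the TCP, so it is about 103 mm below the rod's origin, which is within the given range. Next I'll go into the box by feel.

```bash
cat >> h.py <<'E'
D=121.0; BAR=np.array([512.2,-279.5]); HX=np.array([cos(BY),sin(BY)]); OB=[pi,0,BY-pi/2]
E
python3 - <<'E'
from h import *
from plant import robot,fingers,telemetry as t
p=t.read_tool_pos(); robot.move_straight([p[0],p[1],290],200)
a=BAR-29*HX
robot.move_to([*a,290],OB)
robot.move_straight([*a,D+85],120); robot.hold(.2)
f0=np.array(t.read_wrist_force()); print(f0)
print('down',robot.move_straight([*a,D+52.5],30,until_force=1.5),t.read_tool_pos(),np.array(t.read_wrist_force())-f0)
print(t.read_time())
E
```

```text
[-0.12413078  0.76826358 -0.44784805]
down False [ 483.34012352 -278.09470866  173.80354027] [-0.54068873 -0.55431383 -1.14155658]
12.0167
```

```bash
python3 - <<'E'
from h import *
from plant import robot,fingers,telemetry as t
f0=np.array(t.read_wrist_force())
b=BAR-10.5*HX
print('slide',robot.move_straight([*b,D+52.5],25,until_force=2),t.read_tool_pos(),np.array(t.read_wrist_force())-f0)
robot.hold(.2); f0=np.array(t.read_wrist_force())
print('up',robot.move_straight([*b,D+70],12,until_force=2),t.read_tool_pos(),np.array(t.read_wrist_force())-f0)
print('expect 185.5',t.read_time())
E
```

```text
slide False [ 501.67290302 -278.99016478  173.50726597] [0.29991298 0.45716029 0.08996505]
up True [ 501.42674321 -278.507538    185.00348703] [ 0.51122675 -1.04315989  1.16728627]
expect 185.5 14.1167
```

Contact came at 185.0 mm against the expected 185.5, so the bar is lying on the hook floor. Next I'll lift slowly.

```bash
python3 - <<'E'
from h import *
from plant import robot,fingers,telemetry as t
b=BAR-10.5*HX
for z in np.arange(186,204,1.5):
    s=robot.move_straight([*b,z],15,until_force=15); print(z,s,np.round(t.read_wrist_force(),1),np.round(t.read_moment(),2))
    if s: break
print(t.read_tool_pos(),t.read_time())
E
```

```text
186.0 False [-1.4 -0.2 -2.5] [ 0.03  0.11 -0.03]
187.5 False [ 0.4 -0.4 -5.9] [-0.07 -0.13 -0.04]
189.0 False [  0.6   0.5 -10. ] [ 0.07 -0.13  0.04]
190.5 False [-0.1  0.6 -5. ] [0.74 0.33 0.03]
192.0 False [ 0.7 -0.9 -4.6] [ 0.2   0.09 -0.02]
193.5 False [-0.8  0.1 -4.7] [ 0.09  0.   -0.01]
195.0 False [-0.5  0.1 -3.9] [0.06 0.2  0.03]
196.5 False [ 0.2 -0.8 -6.9] [-0.35  0.09  0.01]
198.0 False [-1.4 -1.3 -6.1] [-0.4   0.25 -0.05]
199.5 False [ 0.9 -0.4 -2.5] [-0.17  0.09 -0.  ]
201.0 False [-0.2 -0.3 -3.6] [ 0.03  0.   -0.03]
202.5 False [ 0.1  0.  -3.9] [-0.02  0.01 -0.05]
[ 501.81360744 -278.98899895  202.69474862] 17.1167
```

```bash
python3 - <<'E'
from h import *
from plant import robot,fingers,vision,telemetry as t
b=BAR-10.5*HX
for z in(225,250,280,312):
    s=robot.move_straight([*b,z],60,until_force=4); print(z,s,np.round(t.read_wrist_force(),1),np.round(t.read_moment(),2))
    if s: break
c=vision.read_camera("side"); d=vision.read_camera("top")
cv2.imwrite("pics/lift.png",np.hstack([cv2.resize(c["image"][60:260,230:430],(400,400)),cv2.resize(d["image"][160:280,340:460],(400,400))]))
print(t.read_tool_pos(),t.read_time())
E
```

```text
225 False [-0.   0.2 -4.2] [-0.06 -0.02 -0.01]
250 False [-0.1  1.2 -4. ] [0.03 0.02 0.03]
280 False [ 0.3 -0.1 -3.8] [-0.01  0.05  0.04]
312 False [ 0.5  0.3 -3.6] [ 0.   -0.02  0.02]
[ 501.63442857 -278.87527003  311.35478236] 19.6417
```

View pics/lift.png

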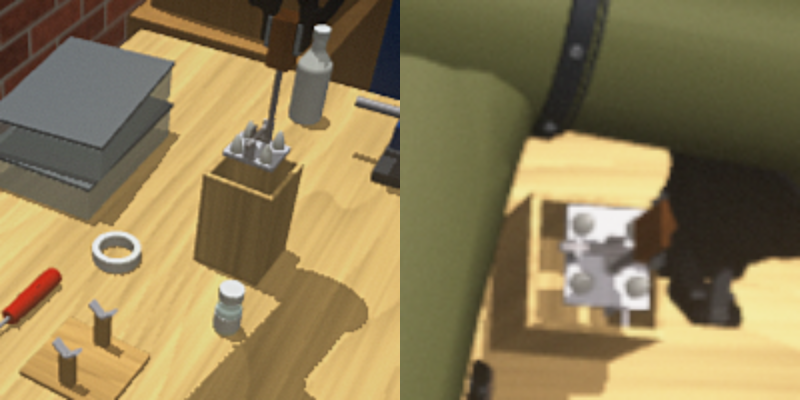

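The side view shows the caddy hanging level, clear of the box, at (258,150); the top view shows its deck at (605,255). I'll measure the deck to find where the bar sits on the hook before placing it.

```bash
cat >> h.py <<'E'
def deck(P,c,zlo,zhi,w=50):
    k=(abs(P[:,0]-c[0])<w)&(abs(P[:,1]-c[1])<w)&(P[:,2]>zlo)&(P[:,2]<zhi); return rect(P[k]),P[k].mean(0).round(1)
E
python3 - <<'E'
from h import *
from plant import robot,vision,telemetry as t
for n in("side","top"):
    c=vision.read_camera(n); P,C,u,v=cloud(c); m=C.min(1)>110
    k=(abs(P[:,0]-512)<60)&(abs(P[:,1]+279)<50)&(P[:,2]>155)&(P[:,2]<206)
    print(n,np.histogram(P[k,2],range(155,208,4)),deck(P,(512,-279),169,181),deck(P,(512,-279),155,206))
    k=(abs(P[:,0]-512)<70)&(abs(P[:,1]+279)<60)&(P[:,2]>195)&(P[:,2]<203); print(P[k].round(0).tolist()[:40])
E
```

```text
side (array([  0,   0,   2,  36, 133,  76,  42,  36,  42,  46,  46,  52,   6]), array([155, 159, 163, 167, 171, 175, 179, 183, 187, 191, 195, 199, 203,
       207])) ((array([ 512.1, -277.4]), array([61.5, 67.9]), 87.3, 248), array([ 507. , -269. ,  174.6])) ((array([ 512. , -279.8]), array([80.1, 67.8]), 87.6, 517), array([ 508.6, -269.7,  183.2]))
[[517.0, -307.0, 201.0], [509.0, -320.0, 197.0], [533.0, -300.0, 196.0], [516.0, -303.0, 200.0], [513.0, -301.0, 203.0], [534.0, -296.0, 196.0], [531.0, -297.0, 196.0], [529.0, -297.0, 197.0], [518.0, -303.0, 197.0], [514.0, -298.0, 201.0], [512.0, -299.0, 201.0], [515.0, -294.0, 200.0], [512.0, -292.0, 202.0], [505.0, -304.0, 198.0], [520.0, -280.0, 203.0], [519.0, -284.0, 201.0], [516.0, -290.0, 199.0], [513.0, -289.0, 200.0], [510.0, -288.0, 202.0], [521.0, -277.0, 201.0], [520.0, -280.0, 200.0], [513.0, -282.0, 202.0], [510.0, -283.0, 202.0], [509.0, -288.0, 200.0], [523.0, -275.0, 199.0], [519.0, -273.0, 201.0], [519.0, -278.0, 199.0], [513.0, -276.0, 202.0], [510.0, -276.0, 203.0], [511.0, -285.0, 198.0], [491.0, -294.0, 199.0], [52
[... 824 characters left out ...]
.0], [521.0, -282.0, 201.0], [521.0, -284.0, 203.0], [518.0, -253.0, 202.0], [518.0, -256.0, 199.0], [519.0, -274.0, 196.0], [518.0, -275.0, 203.0], [519.0, -278.0, 198.0], [519.0, -279.0, 202.0], [519.0, -282.0, 200.0], [516.0, -243.0, 200.0], [515.0, -248.0, 202.0], [516.0, -252.0, 198.0], [516.0, -253.0, 202.0], [517.0, -259.0, 197.0], [516.0, -260.0, 199.0], [516.0, -262.0, 202.0], [516.0, -265.0, 199.0], [517.0, -276.0, 197.0], [517.0, -278.0, 197.0], [517.0, -281.0, 196.0], [518.0, -285.0, 196.0], [514.0, -243.0, 198.0], [514.0, -245.0, 200.0], [514.0, -247.0, 200.0], [514.0, -249.0, 200.0], [514.0, -259.0, 202.0], [514.0, -264.0, 202.0], [514.0, -266.0, 203.0], [514.0, -268.0, 203.0]]
```

```bash
cat >> h.py <<'E'
def clouds(out=None):
    from plant import vision
    r={}
    for n in("side","top"):
        c=vision.read_camera(n); r[n]=cloud(c)
        if out: cv2.imwrite(f"pics/{out}_{n}.png",c["image"])
    return r
E
python3 - <<'E'
from h import *
from plant import robot,telemetry as t
p=t.read_tool_pos(); q=BAR-10.5*HX+[78,288]
print(robot.move_straight([*q,312],90,until_force=6))
robot.move_straight([*q,226],60); robot.hold(.5)
print(t.read_tool_pos(),np.round(t.read_wrist_force(),1),t.read_time())
bz=226-D+7.5
for n,(P,C,u,v) in clouds("cr").items():
    print(n,bz,'deck',deck(P,(590,8.5),bz-28,bz-18),'all',deck(P,(590,8.5),bz-28,bz+6))
    for s in(1,-1): print('post',deck(P,(590,8.5+s*37.5),40,77,22))
E
```

```text
False
[579.72501462   9.02563638 226.01515315] [-0.9 -0.3 -3.9] 25.2917
side 112.5 deck ((array([589.9,  10. ]), array([58.8, 68.7]), 89.5, 330), array([583.1,  14.3,  89.1])) all ((array([589.9,   9.7]), array([75.3, 68.7]), 89.6, 634), array([585.2,  14. ,  98. ]))
post ((array([591. ,  47.4]), array([14., 34.]), 83.7, 115), array([591.7,  48.9,  59.3]))
post ((array([0., 0.]), array([0., 0.]), 0.0, 0), array([nan, nan, nan]))
top 112.5 deck ((array([582.6,   7.7]), array([56.1, 53.3]), 86.9, 145), array([576.6,   6.1,  89.5])) all ((array([582.9,   8.1]), array([56.1, 74.1]), 0.5, 262), array([579.7,   5.6,  98.4]))
post ((array([591.2,  44.5]), array([12.1, 33.2]), 85.4, 60), array([590.6,  44.7,  64.4]))
post ((array([588. , -30.1]), array([11.9, 34.9]), 87.0, 61), array([587.8, -30.2,  64.1]))h.py:14: RuntimeWarning: Mean of empty slice.
  k=(abs(P[:,0]-c[0])<w)&(abs(P[:,1]-c[1])<w)&(P[:,2]>zlo)&(P[:,2]<zhi); return rect(P[k]),P[k].mean(0).round(1)
  ret = um.true_divide(
```

```bash
python3 - <<'E'
from h import *
from plant import robot,telemetry as t
q=BAR-10.5*HX+[78,288]
for z,v in((195,50),(182,25),(178,15),(176,12),(174,12),(171,12)):
    s=robot.move_straight([*q,z],v,until_force=5); robot.hold(.15)
    print(z,s,np.round(t.read_wrist_force(),1),np.round(t.read_moment(),2))
    if s: break
print(t.read_tool_pos(),t.read_time())
for n,(P,C,u,v) in clouds("seat").items(): print(n,deck(P,(590,8.5),33,45,34),deck(P,(590,8.5),56,68))
E
python3 -c "
import cv2,numpy as np
a=cv2.imread('pics/seat_side.png')[170:290,210:330];b=cv2.imread('pics/seat_top.png')[165:265,225:325]
cv2.imwrite('pics/seat.png',np.hstack([cv2.resize(a,(400,400)),cv2.resize(b,(400,400))]))"
```

```text
195 False [-0.1 -0.1 -3.4] [-0.    0.01 -0.02]
182 False [-0.5 -0.5 -3.9] [-0.03 -0.03 -0.02]
178 False [-0.2 -0.5 -4. ] [-0.04  0.    0.03]
176 False [ 0.2  0.9 -3.8] [ 0.01  0.15 -0.  ]
174 False [-0.1  0.4 -1.6] [-0.02 -0.01 -0.01]
171 False [ 0.4  0.2 -1.3] [-0.02 -0.01 -0.04]
[579.7353714    9.01360327 171.04008622] 29.175
side ((array([589.1,   7.3]), array([61.6, 67.5]), 87.5, 272), array([580.7,  11.9,  38.3])) ((array([590.2,  10.5]), array([87.4, 49.8]), 79.8, 208), array([589.2,  15.3,  62.4]))
top ((array([581.5,   7.6]), array([51.9, 63.2]), 1.4, 126), array([577.8,   5.8,  39.1])) ((array([583.5,   8.1]), array([87.2, 39.9]), 84.1, 129), array([587.7,   7.9,  62.9]))
```

View pics/seat.png

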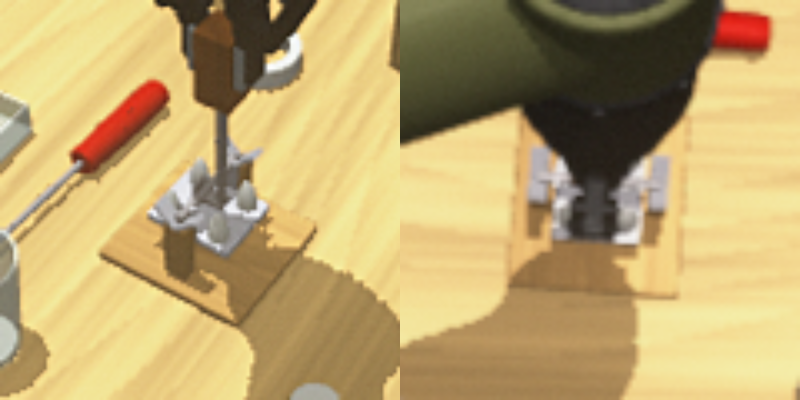

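The bar sits in both notches and the load left the hook at TCP z of about 175, as predicted (side view deck at (215,205), plates between the posts in the top view). Next I'll unhook and take the rod back to the stand.

```bash
python3 - <<'E'
from h import *
from plant import robot,telemetry as t
q=BAR-10.5*HX+[78,288]; r=q-18.5*HX
f=lambda:np.round(t.read_wrist_force(),1)
print(robot.move_straight([*q,163],20,until_force=2.5),t.read_tool_pos(),f())
print(robot.move_straight([*r,163],25,until_force=2.5),t.read_tool_pos(),f())
print(robot.move_straight([*r,190],30,until_force=3),f())
robot.move_straight([*r,225],100)
robot.move_straight([*r,260],150)
print(t.read_time())
G=163.3; o=[pi,0,SY-pi/2]; p=SEAT+85*SX
robot.move_to([*p,260],o); robot.move_straight([*p,G+13],150); robot.hold(.2)
c=clouds("back"); print(t.read_tool_pos(),t.read_orientation(),t.read_time())
for n,(P,C,u,v) in c.items(): print(n,deck(P,(590,8.5),33,45,34),deck(P,(590,8.5),56,68),'prong',deck(P,(459.5,287.5),130,149))
E
python3 -c "
import cv2,numpy as np
a=cv2.imread('pics/back_side.png')[170:290,210:330];b=cv2.imread('pics/back_top.png')[165:265,225:325]
cv2.imwrite('pics/back.png',np.hstack([cv2.resize(a,(400,400)),cv2.resize(b,(400,400))]))"
```

```text
False [579.68617027   8.97345074 162.91528789] [-0.1  0.2 -0.5]
False [561.29210164   9.96538316 163.01991979] [ 0.6 -0.6 -0.9]
False [ 0.1 -0.7 -1.7]
32.65
[556.73442756 259.84435607 177.13839677] [-3.14088060e+00  1.07812229e-03 -1.85878393e+00] 34.6417
side ((array([0., 0.]), array([0., 0.]), 0.0, 0), array([nan, nan, nan])) ((array([0., 0.]), array([0., 0.]), 0.0, 0), array([nan, nan, nan])) prong ((array([459.4, 289.1]), array([50.8, 73.7]), 73.8, 865), array([453. , 293.3, 143.6]))
top ((array([590. ,   7.4]), array([63.3, 67.2]), 89.1, 398), array([588.8,   7.4,  38.7])) ((array([588.7,   7.3]), array([86.5, 48.8]), 86.7, 191), array([589.9,   8.4,  62.8])) prong ((array([459.8, 286.6]), array([51.9, 71.7]), 73.6, 425), array([455.8, 286.7, 144.5]))h.py:14: RuntimeWarning: Mean of empty slice.
  k=(abs(P[:,0]-c[0])<w)&(abs(P[:,1]-c[1])<w)&(P[:,2]>zlo)&(P[:,2]<zhi); return rect(P[k]),P[k].mean(0).round(1)
  ret = um.true_divide(
```

View pics/back.png

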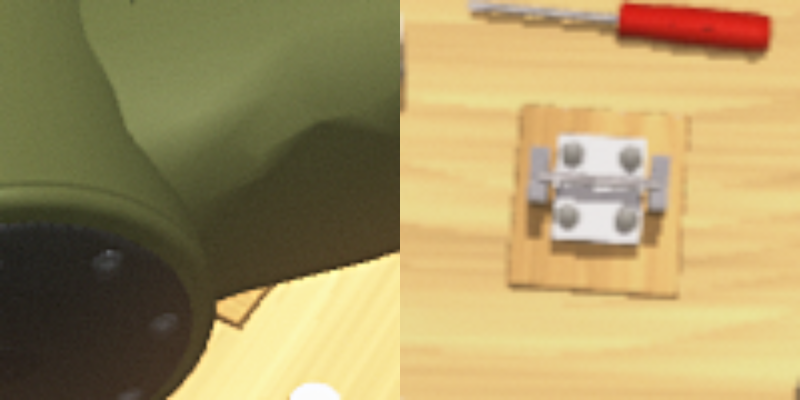

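The top view shows the caddy hanging centred in both cradle notches, at (600,185). Next I'll put the rod back.

```bash
python3 - <<'E'
from h import *
from plant import robot,fingers,telemetry as t
G=163.3; f=lambda:np.round(t.read_wrist_force(),1)
print(robot.move_straight([*SEAT,G+13],60,until_force=4),t.read_tool_pos(),f())
robot.move_straight([*SEAT,G+4],40); robot.hold(.2)
print(robot.move_straight([*SEAT,G-1.5],15,until_force=2),t.read_tool_pos(),f())
fingers.open_jaws(); robot.hold(.3)
robot.move_straight([*SEAT,260],80)
robot.move_to([400,120,330],[pi,0,SY-pi/2]); robot.hold(.3)
c=clouds("end"); print(t.read_time(),f())
for n,(P,C,u,v) in c.items(): print(n,'handle',deck(P,SEAT,190,215),np.round(P[(abs(P[:,:2]-SEAT)<20).all(1)][:,2].max(),1),'fork',deck(P,(459.5,287.5),130,149))
I=cv2.imread("pics/end_top.png")[160:310,120:320]
cv2.imwrite("pics/end.png",cv2.resize(I,None,fx=3.5,fy=3.5))
E
```

```text
False [475.20641079 283.6797754  176.21384796] [-0.1 -0.3 -2.3]
True [475.12533242 283.91282927 163.56755339] [-0.3  0.3  4.2]
40.575 [0.9 0.2 0.3]
side handle ((array([474.7, 285.3]), array([27.9, 29.2]), 76.0, 371), array([472.7, 287.6, 202.4])) 207.4 fork ((array([459.3, 288.9]), array([50.7, 72.8]), 73.2, 699), array([446.5, 297.7, 143.3]))h.py:14: RuntimeWarning: Mean of empty slice.
  k=(abs(P[:,0]-c[0])<w)&(abs(P[:,1]-c[1])<w)&(P[:,2]>zlo)&(P[:,2]<zhi); return rect(P[k]),P[k].mean(0).round(1)
  ret = um.true_divide(
Traceback (most recent call last):
ValueError: zero-size array to reduction operation maximum which has no identity
```

View pics/end_side.png

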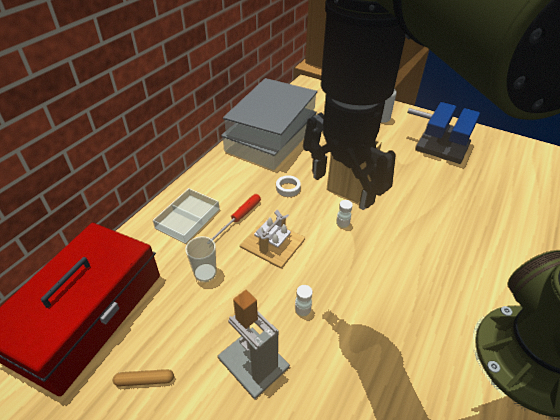

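The side view shows the rod back in its fork at (245,308), with the handle top at z 204 and the position unchanged. The caddy hangs in the cradle at (272,235), and the other items haven't moved.

```bash
python3 -c "
from plant import robot
print(robot.job_done())"
```

```text
the job is handed in; nothing more can be done
None
```

The caddy hangs in both cradle notches, the rod is back in its stand and the other items are where they were; I handed the job in at about 41 s of the 72 s limit.

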